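# Put the jars away in the crowded rack

## Robot

A 6-joint arm with a two-finger parallel gripper is mounted at the origin on a cart in front of the work surface, level with it; the furniture and walls round the work are solid. World frame = base frame: x ahead of the robot, y to its left, z up, the work surface at z = 0. Lengths are in mm, angles in rad, forces in N, time in s.
With the tool pointing down it reaches from about 250 to 800 mm from the base axis. Payload 8.5 kg.
Tool frame: the origin (TCP) lies at the very end of the fingers, on their centre line; the grasp point (between the pads) lies 19 mm behind it; z points along the fingers, y is the line along which they close (so a half turn about z gives the same grasp; the last joint's range is limited). The gripper opens to 85 mm and grips with 20 to 120 N. Pads are 22 mm wide; open, the fingers measure 114 mm over their backs; the gripper's body (76 mm by 85 mm) begins 54 mm behind the grasp point. The pads swing forward as they close: fully open they stand 13 mm farther back than shut.
Start: joints at [1.128, 0.238, -0.013, 1.319, 0, 1.571], TCP at [224.927, 474.328, 231.276] pointing down, gripper open.
Joint ranges: [-2.66, 2.66], [-1.03, 1.9], [-1.14, 1.46], [-1.82, 2.27], [-1.45, 1.34], [-3.14, 3.14]. Speed limits (rad/s): [2.22, 2.22, 2.79, 3.14, 3.14, 3.14].

## Interface

Orientations are given as a rotation vector (axis times angle).
In Python, from cell import telemetry, optics, hand_in gives the robot as it stands.
- The arm moves only by the shell command python3 -m handwheel 'ROWS' [FORCE]. ROWS is a JSON object of lists of equal length, an entry for each row: "slide": the shift along the tool's x, y, z each as a share of 0.1 m, from -1 to 1, a list of three; "angular": the turn, a rotation vector about the tool's x, y, z each as a share of 120 degrees, from -1 to 1, a list of three; "claw": the opening, from 0 (shut) to 1 (fully open). A call has 1 to 5 rows; each row is the pose to reach, as a shift and turn from the pose commanded when the call began, along the tool's axes at that moment; what a row does not reach only later rows make up. A row lasts 1/10 s, in which the tool goes at most 50 mm and 8.59 degrees, less where a joint would pass 70% of its speed; a pose out of reach is approached as far as the arm can. A call with a number of a shift or a turn outside -1 to 1 is refused whole. A call with a gripper value outside its range is refused whole. The fingers move at their own pace and stop on an object; FORCE is the grip in N (left out, the last holds). Time passes only in rows, so rows that repeat a pose let the fingers close. It gives the time, the measured TCP pose, the force, the opening and the grip force at its end, in the units of the state.
- telemetry.get_obs(): the state, without advancing time (a new reading comes with each control period).
- optics.camera(name): name is "scene" or "top" or "wrist"; returns a dict with "img" (400x640x3 uint8, red, green, blue), "intrinsics" (3x3 intrinsics, pixels), "distortion" ([k1, k2, p1, p2, k3] as OpenCV has them; the pictures are not rectified), "world_from_camera" (4x4, takes a point from camera to world coordinates); the wrist camera has in their place "mount" (4x4, takes a point from camera to tool coordinates, whose origin is the TCP and whose axes are the flange's). Camera axes: x right, y down, z forward; pixel columns grow to the right and rows downward; lengths in mm; the calibration is good to about 2 mm. A picture is of the moment at which its call begins: read the wrist's pose just before it. There is no depth.
- hand_in(): hands the job in; it is judged then, once.
The state is a dict: "t": time; "joint_pos": joint angles; "dq": joint speeds; "joint_torque": joint torques, N m; "position": TCP position; "tcp_rot": TCP orientation; "ft_force": force on the tool from outside, world axes, zero at the start; "ft_torque": the same for the moment, N m; "finger_gap": opening from 0.0 (shut) to 1.0 (fully open); "finger_force": force on a finger pad.
Only numpy, scipy, OpenCV 4.12 (cv2) and the standard library are available. Lean on these libraries where they do the work, as an engineer would, in place of code of your own. Each camera call takes 0.05 s, during which the arm holds its last target. There are 200 camera calls.

## Task

Clear the jam jar and the spice jar off the hob: stand each upright in free space on the lower board of the crowded wooden rack, with its whole base on the board, beneath the overhanging upper board. Set them down rather than dropping them, and do not knock or shift anything else on the rack or the hob.

Things in the scene. Friction and masses are not known exactly. Their poses are not given: they have to be found in the camera images.
- jam_jar: Glass jam jar with a light grey lid, one of four upright things on the front strip of the hob: 58 mm diameter, 85 mm tall, 0.17 to 0.34 kg, closed. Near-straight sides (the lid, top 11 mm, has the same 58 mm diameter). Origin: centre of its underside; z along its axis. Stands upright at the start; turning about its axis does not matter.
- spice_jar: Slim round glass spice jar with a black cap and dark label: 41 mm diameter along its whole height (the cap, top 20 mm, is 40 mm), 105 mm tall, 0.08 to 0.15 kg. Origin: centre of its underside; z along its axis. Stands upright on the front strip of the hob at the start. The only spice jar in the room.
- rack: Two-tier countertop rack of pale wood, fixed on the worktop to the right. Origin on the worktop under the centre of the lower board, x towards its back, y along the boards to the left as seen from its open front, z up. Two posts stand behind the boards' back (x 55 to 70 mm, y +-149 to 171 mm), joined by a rail at x 57 to 68, z 59 to 81 mm. Front and both ends are open.
- rack_lower (a point): Centre of the top face of the rack's lower board, where the jars go: the board reaches 55 mm to the front and back (x) and 172.5 mm to each end (y) of this point, its top is 18 mm above the worktop, no rim. Axes as the rack's.
- rack_upper (a point): Middle of the upper board's lower front edge, 270 mm above the worktop, 20 mm in front (-x) of the lower board's centre line. The upper board runs from here 90 mm to the back, is 345 mm long (y) and 14 mm thick. It overhangs the back two thirds of the lower board: a hand pointing straight down does not fit beneath. Axes as the rack's.
- pillar_edge (a point): Foot of the front edge of the full-height wall pillar between hob and rack, fixed. World x, y: the pillar fills 0.5x-0.866y > 0.32 with 0.866x+0.5y > 0.446. Mind the wrist also under the wall cupboards (right, 0.5x-0.866y > 0.57, bottom at z 0.47) and under the hood (over the hob, 0.866x+0.5y > 0.58, bottom at z 0.56).
- timer: Red wind-up kitchen timer, 61 mm diameter, 52 mm tall with a domed top, loose on the lower board. Origin: centre of underside. Leave alone.
- scoop: Black plastic coffee scoop, loose on the lower board with its handle towards the front: bowl 46 mm diameter and 32 mm tall, centred 16 mm along +y of its frame; flat handle 12 mm wide from y -39 mm to the bowl. Origin: on the board under the centre of its 46 x 79 mm outline. Leave alone.
- matchbox: Matchbox 36 (x) x 53 (y) x 15 mm, lying loose near the right end of the lower board. Origin: centre of underside. Leave alone.
- salt: Salt shaker, 44 mm diameter (top part 34 mm), 90 mm tall, grey cap with holes, loose on the front strip of the hob. Origin: centre of underside. Leave alone.
- pepper: Dark wooden pepper mill, 58 mm diameter, 135 mm tall, loose on the front strip of the hob. Origin: centre of underside. Leave alone.
- tea_tin: Green tea tin 69 x 66 x 109 mm, loose on the right part of the upper board. Origin: centre of underside. Leave alone.
- cup_a: White espresso cup, 58 mm diameter, 82 mm with its handle, 54 mm tall, loose on the middle of the upper board. Origin: under the centre of its outline. Leave alone.
- cup_b: White espresso cup like the other, on the left part of the upper board. Leave alone.

How it is judged (in metres and radians):
At the end, for the whole second after the job is handed in: Both jars stand upright (within 0.08 rad) and at rest on the lower board, their feet within 4 mm of its top in height and their whole bases on it (2 mm overhang allowed) (x of jam_jar in the frame of rack between -0.028 and 0.028 m and y of jam_jar in the frame of rack between -0.1455 and 0.1455 m and z of jam_jar in the frame of rack between 0.014 and 0.022 m and angle between each of jam_jar, spice_jar's own z axis and vertical below 0.08 rad and linear speed of each of jam_jar, spice_jar below 0.02 m/s and angular speed of each of jam_jar, spice_jar below 0.2 rad/s and x of spice_jar in the frame of rack between -0.0365 and 0.0365 m and y of spice_jar in the frame of rack between -0.154 and 0.154 m and z of spice_jar in the frame of rack between 0.014 and 0.022 m); the robot touches nothing.
It fails at once if something else on the rack is shifted by more than 8 mm or tipped (distance of any of timer, scoop, matchbox, tea_tin, cup_a, cup_b from where it was at the start of the episode above 0.008 m or angle between any of timer, scoop, matchbox, tea_tin, cup_a, cup_b's own z axis and vertical above 0.15 rad).
It fails at once if the salt shaker or pepper mill is shifted by more than 8 mm or tipped (distance of any of salt, pepper from where it was at the start of the episode above 0.008 m or angle between any of salt, pepper's own z axis and vertical above 0.15 rad).
It fails at once if a carried jar, or one jar against the other, presses on a neighbour with more than 1 N (contact force between any of jam_jar, spice_jar and timer above 1 N or contact force between any of jam_jar, spice_jar and scoop above 1 N or contact force between any of jam_jar, spice_jar and matchbox above 1 N or contact force between any of jam_jar, spice_jar and salt above 1 N or contact force between any of jam_jar, spice_jar and pepper above 1 N or contact force between any of jam_jar, spice_jar and tea_tin above 1 N or contact force between any of jam_jar, spice_jar and cup_a above 1 N or contact force between any of jam_jar, spice_jar and cup_b above 1 N or contact force between jam_jar and spice_jar above 1 N).
It fails at once if the jam jar is let go of more than 10 mm above the lower board (x of jam_jar in the frame of rack between -0.028 and 0.028 m and y of jam_jar in the frame of rack between -0.1455 and 0.1455 m and z of jam_jar in the frame of rack between 0.028 and 0.2 m and contact force between the fingers and jam_jar below 0.02 N).
It fails at once if the spice jar is let go of more than 10 mm above the lower board (x of spice_jar in the frame of rack between -0.0365 and 0.0365 m and y of spice_jar in the frame of rack between -0.154 and 0.154 m and z of spice_jar in the frame of rack between 0.028 and 0.2 m and contact force between the fingers and spice_jar below 0.02 N).
It also fails if it takes over 72 s, if anything falls off the work surface, if the arm or the gripper's body presses on something with over 40 N, if the wrist force passes 120 N, or if a joint passes its speed limit or range.

## Working session

There is one attempt and no reset: what is moved stays moved. The work goes in short steps, Python scripts to look and compute and a shell command to move; the robot and the scene stay as the last step left them, time stands still between calls to the robot, and variables do not carry over. Pictures are saved under pics/ and viewed, at most 11 in all, crops included, and the job is handed in when it is done.

```bash
ls; mkdir -p pics; python3 - <<'E'
from cell import telemetry, optics
import cv2
print(telemetry.get_obs())
for n in("scene","top"):
    c=optics.camera(n); print(n,c["intrinsics"],c["distortion"],c["world_from_camera"])
    cv2.imwrite(f"pics/{n}0.png",c["img"][:,:,::-1])
E
```

```text
pics
{'t': 0.0, 'joint_pos': array([ 1.12802577e+00,  2.38745069e-01, -1.42751079e-02,  1.31921471e+00,
        3.07295396e-05,  1.57080196e+00]), 'dq': array([ 0.0001082 , -0.00055483, -0.00057836,  0.00014857,  0.00092215,
        0.00063475]), 'joint_torque': array([-8.89652420e-04, -5.38778079e+01,  3.46443343e+01,  1.82619441e-02,
        1.19189454e-05,  1.71894396e-05]), 'position': array([224.73862518, 473.98457369, 230.68825266]), 'tcp_rot': array([-6.89767565e-01, -3.06457947e+00,  2.19370057e-03]), 'ft_force': array([0.51727747, 0.19134113, 0.17004625]), 'ft_torque': array([ 0.0470402 , -0.05233496, -0.03892913]), 'finger_force': 0.0, 'finger_gap': 0.9999240120730433}
scene [[400.48284263   0.         314.10452618]
 [  0.         400.48284263 194.41206404]
 [  0.           0.           1.        ]] [-0.01466189  0.          0.          0.          0.        ] [[-4.80182933e-01 -3.57789011e-01  8.00881623e-01 -6.17426281e+02]
 [-8.77108342e-01  2.06530332e-01 -4.33619855e-01  6.33937862e+02]
 [-1.02619284e-02 -9.10676807e-01 -4.12992066e-01  7.87046825e+02]
 [ 0.00000000e+00  0.00000000e+00  0.00000000e+00  1.00000000e+00]]
top [[366.48315146   0.         317.58122089]
 [  0.         366.48315146 194.65922369]
 [  0.           0.           1.        ]] [0.00168414 0.         0.         0.         0.        ] [[ 3.81219632e-01 -8.35794285e-01  3.95119609e-01  1.18426372e+02]
 [-9.24424897e-01 -3.39772037e-01  1.73186525e-01 -2.14151585e+02]
 [-1.04977135e-02 -4.31280507e-01 -9.02156817e-01  1.13168381e+03]
 [ 0.00000000e+00  0.00000000e+00  0.00000000e+00  1.00000000e+00]]
```

View pics/scene0.png

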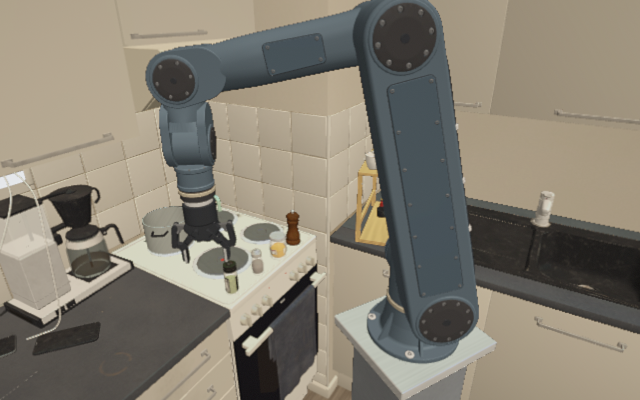

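View pics/top0.png

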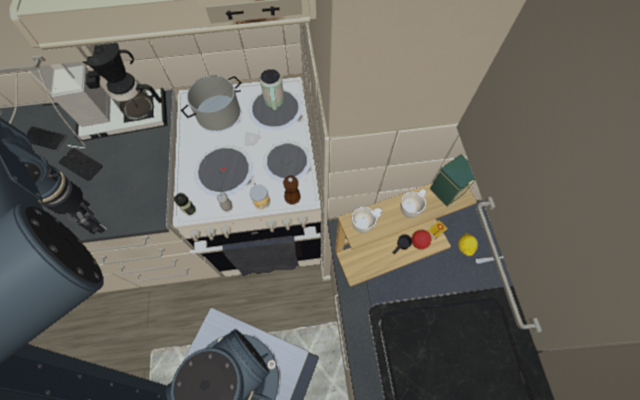

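Top: spice jar at (185,204), salt (224,201), jam jar (260,196), pepper (291,190). On the rack, scoop (403,243), timer (422,239), matchbox (438,230), with free space on the left half of the lower board. I'll enlarge both regions.

```bash
python3 - <<'E'
import cv2,numpy as np
i=cv2.imread("pics/top0.png")
a=i[172:222,165:355];b=i[188:288,325:515]
cv2.imwrite("pics/crop1.png",cv2.resize(np.vstack([a,b]),None,fx=4,fy=4,interpolation=cv2.INTER_CUBIC))
E
cat > h.py <<'E'
import numpy as np, cv2
from scipy.spatial.transform import Rotation as R
from cell import telemetry, optics
def ray(c,px):
    u=cv2.undistortPoints(np.array(px,float).reshape(-1,1,2),c["intrinsics"],np.array(c["distortion"])).reshape(-1,2)
    M=c["world_from_camera"]; d=np.c_[u,np.ones(len(u))]@M[:3,:3].T
    return M[:3,3],d
def onplane(c,px,z):
    o,d=ray(c,px); s=(z-o[2])/d[:,2]; return o+s[:,None]*d
def proj(c,P):
    M=np.linalg.inv(c["world_from_camera"]); return cv2.projectPoints(np.array(P,float).reshape(-1,1,3),M[:3,:3],M[:3,3],c["intrinsics"],np.array(c["distortion"]))[0].reshape(-1,2)
E
```

```text
(no output)
```

View pics/crop1.png

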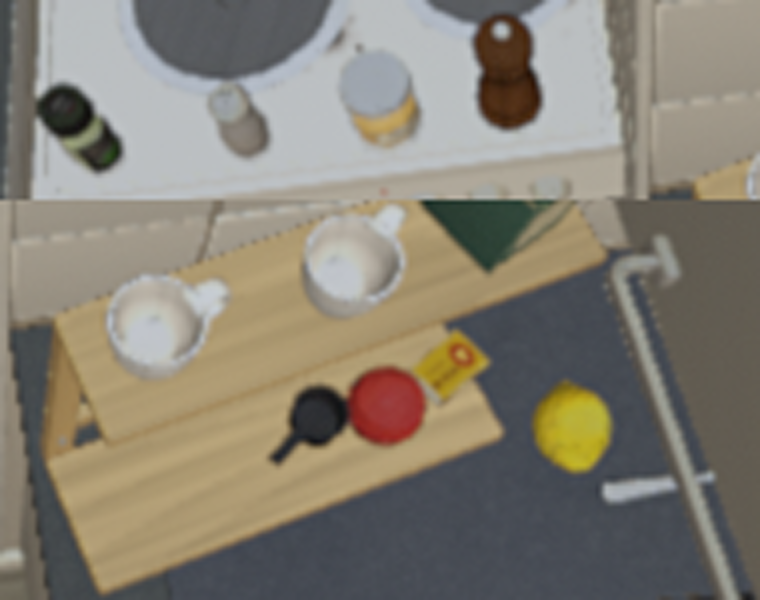

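```bash
python3 - <<'E'
from h import *
np.set_printoptions(precision=1,suppress=True)
c=optics.camera("top"); s=optics.camera("scene")
H=lambda x,y:(165+x/4-.375,172+y/4-.375); K=lambda x,y:(325+x/4-.375,188+(y-200)/4-.375)
f=lambda p,z:onplane(c,[p],z)[0]
J={}
for n,p,z in [("jamtop",H(376,82),85),("jambot_front",H(392,145),0),("spicetop",H(66,106),105),("spicebot_front",H(108,168),0),("salt",H(230,102),90),("pepper",H(501,30),135),
 ("L_FL",K(102,588),18),("L_FR",K(501,432),18),("L_BL",K(47,462),18),
 ("U_FL",K(108,440),284),("U_BL",K(55,318),284),("U_FR",K(608,257),284),("timertop",K(387,402),45),("scoop",K(318,414),50),("scooptip",K(274,460),25),("match",K(453,365),33),("cuB",K(157,320),340),("lemon",K(573,425),30)]:
    J[n]=f(p,z); print(n,J[n])
for a,b in [("L_FL","L_FR"),("L_FL","L_BL"),("U_FL","U_FR"),("U_FL","U_BL")]:
    d=(J[b]-J[a])[:2]; print(a,b,np.hypot(*d),np.degrees(np.arctan2(d[1],d[0])))
print("scene proj", {n:proj(s,[J[n]])[0] for n in("jamtop","spicetop","salt","pepper")})
E
```

```text
jamtop [514.5 164.   85. ]
jambot_front [498.7 155.9   0. ]
spicetop [397.5 370.8 105. ]
spicebot_front [389.9 367.5   0. ]
salt [453.5 261.1  90. ]
pepper [571.8  76.4 135. ]
L_FL [ 365.5 -205.6   18. ]
L_FR [ 598.6 -453.6   18. ]
L_BL [ 440.9 -132.1   18. ]
U_FL [ 390.4 -180.6  284. ]
U_BL [ 451.9 -123.   284. ]
U_FR [ 622.3 -431.4  284. ]
timertop [ 577.5 -360.6   45. ]
scoop [ 546.  -313.6   50. ]
scooptip [ 507. -295.   25.]
match [ 632.1 -402.2   33. ]
cuB [ 451.  -184.3  340. ]
lemon [ 620.2 -501.4   30. ]
L_FL L_FR 340.36019741191586 -46.759967250401665
L_FL L_BL 105.37777500950104 44.26380126293693
U_FL U_FR 341.6226759346378 -47.23471243699047
U_FL U_BL 84.25153668707745 43.12281875873967
scene proj {'jamtop': array([278.6, 233.7]), 'spicetop': array([231.5, 261.8]), 'salt': array([259. , 247.9]), 'pepper': array([293.5, 209. ])}
```

```bash
python3 - <<'E'
import cv2
i=cv2.imread("pics/scene0.png")
cv2.imwrite("pics/crop2.png",cv2.resize(i[200:300,215:315],None,fx=6,fy=6,interpolation=cv2.INTER_CUBIC))
E
```

```text
(no output)
```

View pics/crop2.png

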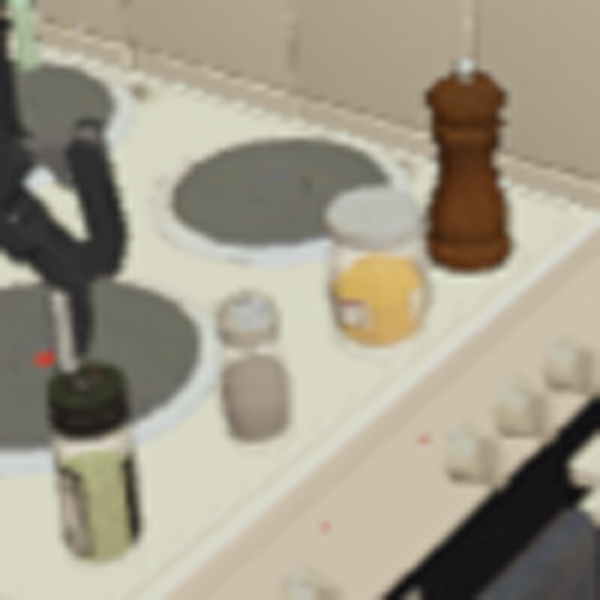

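```bash
python3 - <<'E'
from h import *
np.set_printoptions(precision=1,suppress=True)
c=optics.camera("top"); s=optics.camera("scene")
H=lambda x,y:(165+x/4-.375,172+y/4-.375); S=lambda x,y:(215+x/6-.42,200+y/6-.42)
for n,a,b,z in [("jam",H(376,82),S(376,213),85),("spice",H(66,106),S(88,382),105),("salt",H(230,102),S(247,303),90),("pepper",H(501,28),S(466,66),135)]:
    o1,d1=ray(c,[a]);o2,d2=ray(s,[b]);d1,d2=d1[0],d2[0]
    t,*_=np.linalg.lstsq(np.c_[d1,-d2],o2-o1,rcond=None)
    p,q=o1+t[0]*d1,o2+t[1]*d2
    print(n,(p+q)/2,np.linalg.norm(p-q),"plane scene",onplane(s,[b],z)[0])
E
```

```text
jam [517.7 167.3  78.1] 1.8220624948099136 plane scene [507.9 172.1  85. ]
spice [400.4 376.   98.8] 3.479356088900448 plane scene [393.5 379.1 105. ]
salt [458.9 268.5  79.3] 5.551410192835565 plane scene [446.1 275.1  90. ]
pepper [577.   79.4 126.9] 0.3142926399655989 plane scene [562.2  86.1 135. ]
```

Scene view: jam lid centre (277.6,235.4), spice cap (229.6,263.6), agreeing with the top view. The hob lies about 7 mm below z=0. Next I'll work out rack-frame positions and check the wrist joint direction.

```bash
cat >> h.py <<'E'
YAW=np.radians(43); O=np.array([522,-292,0.])
def rack(p): return (np.array(p)-O)@R.from_euler('z',YAW).as_matrix()
def world(p): return O+R.from_euler('z',YAW).as_matrix()@np.array(p,float)
E
python3 -m handwheel '{"slide":[[0,0,0],[0,0,0]],"angular":[[0,0,-0.1],[0,0,-0.1]],"claw":[1,1]}' 60
python3 - <<'E'
from h import *
np.set_printoptions(precision=3,suppress=True)
o=telemetry.get_obs();print(o["joint_pos"],o["position"],R.from_rotvec(o["tcp_rot"]).as_matrix())
w=optics.camera("wrist");print(w["mount"],w["intrinsics"])
for n,p in dict(timer=[577.5,-360.6,45],scoop=[546,-313.6,50],tip=[507,-295,25],match=[632.1,-402.2,33],cupb=[451,-184,340],lemon=[620,-501,30],pillar=[546,-54,0]).items(): print(n,rack(p))
E
```

```text
t: 0.5
position: [224.9, 474.3, 231.2]
tcp_rot: [-0.357, -3.121, 0.0]
ft_force: [1.0, -0.1, -0.7]
finger_gap: 0.994
finger_force: 0.0
[ 1.128  0.238 -0.014  1.319  0.     1.356] [224.874 474.295 231.183] [[-0.974  0.226 -0.   ]
 [ 0.226  0.974 -0.   ]
 [ 0.    -0.    -1.   ]]
[[  -0.      -0.953   -0.302   77.305]
 [   1.      -0.       0.      -0.239]
 [  -0.      -0.302    0.953 -142.451]
 [   0.       0.       0.       1.   ]] [[289.833   0.    318.147]
 [  0.    289.833 199.287]
 [  0.      0.      1.   ]]
timer [ -6.195 -88.022  45.   ]
scoop [  2.821 -32.165  50.   ]
tip [-13.016   8.036  25.   ]
match [   5.366 -155.683   33.   ]
cupb [ 21.73  127.408 340.   ]
lemon [ -70.865 -219.689   30.   ]
pillar [179.868 157.694   0.   ]
```

```bash
cat >> h.py <<'E'
def tool(phi=30,th=40):
    p,t=np.radians([phi,th]); z=np.array([np.cos(t)*np.cos(p),np.cos(t)*np.sin(p),-np.sin(t)]); y=np.array([-np.sin(p),np.cos(p),0])
    return np.c_[np.cross(y,z),y,z]
Z=tool()[:,2]
def go(G,back=0,off=22,Rt=None,start=None):
    """G grasp point world -> slide/angular shares from the present pose"""
    Rt=tool() if Rt is None else Rt
    o=telemetry.get_obs(); Rc=R.from_rotvec(o["tcp_rot"]).as_matrix()
    p=np.array(G)+(off-back)*Rt[:,2]
    sl=Rc.T@(p-o["position"])/100; a=np.degrees(R.from_matrix(Rc.T@Rt).as_rotvec())/120
    print("TCP",p.round(1),"slide",sl.round(4),"ang",a.round(4))
def look(name):
    o=telemetry.get_obs(); w=optics.camera("wrist"); T=np.eye(4); T[:3,:3]=R.from_rotvec(o["tcp_rot"]).as_matrix(); T[:3,3]=o["position"]
    w["world_from_camera"]=T@w["mount"]; cv2.imwrite(f"pics/{name}.png",w["img"][:,:,::-1]); np.savez(f"pics/{name}.npz",**{k:np.array(v) for k,v in w.items()}); return w
E
python3 -c "
from h import *
go([400,375,60],130)"
```

```text
TCP [328.4 333.6 129.4] slide [-1.3244 -1.1374  1.0179] ang [-0.1563 -0.3965 -0.3348]
```

```bash
python3 -m handwheel '{"slide":[[-0.2,-0.2,0],[-0.4,-0.4,0],[-0.6,-0.6,0],[-0.8,-0.8,0],[-1,-1,0]],"angular":[[-0.02,-0.05,-0.04],[-0.04,-0.1,-0.08],[-0.06,-0.15,-0.12],[-0.08,-0.2,-0.165],[-0.09,-0.24,-0.2]],"claw":[0.8,0.8,0.8,0.8,0.8]}' 60
python3 -c "
from h import *
go([400,375,60],130)"
```

```text
t: 1.05
position: [299.0, 352.6, 231.3]
tcp_rot: [-0.259, 2.602, 0.172]
ft_force: [0.4, -0.2, -0.4]
finger_gap: 0.803
finger_force: 0.0
TCP [328.4 333.6 129.4] slide [ 0.2957 -0.322   0.9846] ang [-0.0681 -0.1557 -0.134 ]
```

```bash
python3 -m handwheel '{"slide":[[0.06,-0.06,0.2],[0.12,-0.12,0.4],[0.18,-0.2,0.6],[0.25,-0.28,0.8],[0.296,-0.322,0.985]],"angular":[[-0.015,-0.04,-0.03],[-0.03,-0.08,-0.065],[-0.05,-0.12,-0.1],[-0.068,-0.156,-0.134],[-0.068,-0.156,-0.134]],"claw":[0.8,0.8,0.8,0.8,0.8]}'
python3 -c "
from h import *
np.set_printoptions(precision=2,suppress=True)
w=look('w1');go([400,375,60],130);print(telemetry.get_obs()['joint_pos'])
print(proj(w,[[400,375,98],[400,375,-7],[459,268,80],[517,167,78]]))"
```

```text
t: 1.55
position: [329.7, 341.3, 139.4]
tcp_rot: [-0.588, 2.218, 0.27]
ft_force: [7.4, 4.4, 0.9]
finger_gap: 0.799
finger_force: 0.0
TCP [328.4 333.6 129.4] slide [ 0.16 -0.08  0.01] ang [-0. -0. -0.]
[ 1.06 -0.11 -1.14 -0.25 -0.4   0.37]
[[311.75 226.35]
 [312.73 125.39]
 [171.96 205.91]
 [ 40.78 203.85]]
```

View pics/w1.png

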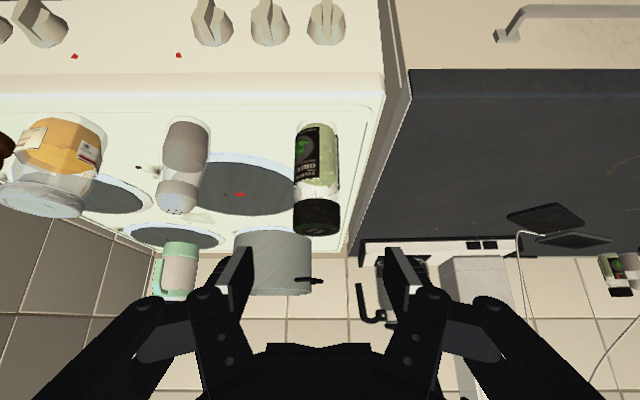

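The wrist view shows the spice jar (cap about (317,218)), salt and jam jar in the expected order, and q3 sits at its folded limit. I'll move nearer and measure the jar again.

```bash
python3 -m handwheel '{"slide":[[0,0,0.2],[0,0,0.4],[0,0,0.5],[0,0,0.5]],"angular":[[0,0,0],[0,0,0],[0,0,0],[0,0,0]],"claw":[0.8,0.8,0.8,0.8]}'
python3 -c "
from h import *
np.set_printoptions(precision=2,suppress=True)
w=look('w2');go([398,378,60],70);o=telemetry.get_obs();print(o['joint_pos'],o['position'])
im=w['img'].astype(int);m=((im.sum(2)<150)).astype(np.uint8);m[:,:250]=0;m[:,390:]=0
n,l,s,ce=cv2.connectedComponentsWithStats(m)
for k in range(1,n):
  if s[k,4]>150: print(s[k],ce[k])
print(proj(w,[[398,378,98],[398,378,88],[398,378,78],[398,378,-7]]))"
```

```text
t: 2.0
position: [363.7, 362.1, 107.5]
tcp_rot: [-0.587, 2.23, 0.261]
ft_force: [-0.3, -0.2, 0.4]
finger_gap: 0.799
finger_force: 0.0
TCP [366.2 359.6  90.9] slide [ 0.12 -0.03  0.12] ang [-0.   -0.01 -0.  ]
[ 0.99  0.05 -1.14 -0.41 -0.36  0.33] [363.24 361.71 107.85]
[ 287  130   31   71 1072] [304.39 163.47]
[ 285  220   59   44 2307] [313.93 241.61]
[362 247  28  52 553] [378.67 267.98]
[ 250  301  140   99 7931] [322.29 370.17]
[[313.98 253.79]
 [314.12 239.57]
 [314.25 225.91]
 [315.19 128.27]]
```

View pics/w2.png

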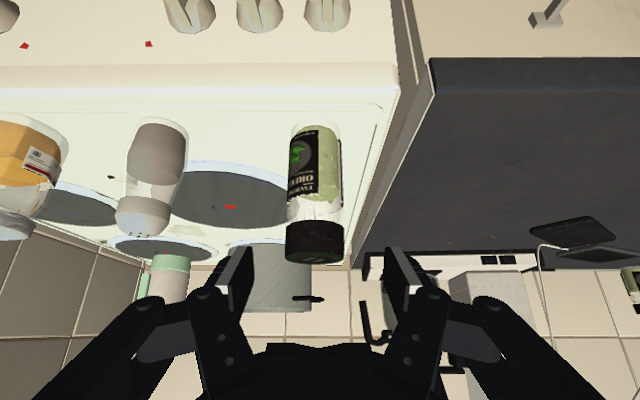

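The cap centroid (313.9,241.6) matches the prediction to 2 px, so the spice jar is at about (398,378). Closing in.

```bash
python3 -m handwheel '{"slide":[[0.03,0,0.1],[0.06,-0.02,0.2],[0.09,-0.03,0.3],[0.12,-0.03,0.4],[0.12,-0.03,0.45]],"angular":[[0,-0.01,0],[0,-0.01,0],[0,-0.01,0],[0,-0.01,0],[0,-0.01,0]],"claw":[0.8,0.8,0.8,0.8,0.8]}'
python3 -c "
from h import *
np.set_printoptions(precision=2,suppress=True)
go([398,378,60],0);o=telemetry.get_obs();print(o['joint_pos'],o['position'])"
```

```text
t: 2.55
position: [392.2, 381.6, 78.1]
tcp_rot: [-0.583, 2.222, 0.257]
ft_force: [1.3, -0.7, 0.3]
finger_gap: 0.799
finger_force: 0.0
TCP [412.6 386.4  45.9] slide [ 0.11 -0.06  0.36] ang [-0.01 -0.01 -0.  ]
[ 0.96  0.2  -1.14 -0.58 -0.34  0.3 ] [392.2  381.62  78.1 ]
```

```bash

python3 -c "
from h import *
go([398,378,62],30,Rt=tool(30,50));go([398,378,62],0,Rt=tool(30,50))"
```

```text
TCP [393.5 375.4  68.1] slide [ 0.0878 -0.0599  0.0515] ang [-0.007   0.076  -0.0022]
TCP [410.2 385.1  45.1] slide [ 0.1354 -0.0556  0.3477] ang [-0.007   0.076  -0.0022]
```

```bash
python3 -m handwheel '{"slide":[[0.02,-0.06,0],[0.06,-0.06,0.03],[0.088,-0.06,0.05],[0.088,-0.06,0.05]],"angular":[[-0.003,0.03,0],[-0.006,0.06,0],[-0.007,0.076,-0.002],[-0.007,0.076,-0.002]],"claw":[0.8,0.8,0.8,0.8]}'
python3 -c "
from h import *
np.set_printoptions(precision=2,suppress=True)
go([398,378,62],0,Rt=tool(30,50));o=telemetry.get_obs();print(o['joint_pos'],o['position'])"
```

```text
t: 2.95
position: [394.3, 375.9, 69.8]
tcp_rot: [-0.634, 2.372, 0.233]
ft_force: [-0.2, -0.4, 0.0]
finger_gap: 0.801
finger_force: 0.0
TCP [410.2 385.1  45.1] slide [ 0.02 -0.    0.31] ang [ 0.  0. -0.]
[ 0.89  0.14 -0.99 -0.23 -0.23  0.29] [394.3  375.91  69.82]
```

```bash
python3 -m handwheel '{"slide":[[0.01,0,0.1],[0.015,0,0.2],[0.02,0,0.3],[0.02,0,0.31],[0.02,0,0.31]],"angular":[[0,0,0],[0,0,0],[0,0,0],[0,0,0],[0,0,0]],"claw":[0.8,0.8,0.8,0.7,0.6]}' 50
python3 -m handwheel '{"slide":[[0,0,0],[0,0,0],[0,0,0],[0,0,0],[0,0,0]],"angular":[[0,0,0],[0,0,0],[0,0,0],[0,0,0],[0,0,0]],"claw":[0.55,0.5,0.45,0.4,0.4]}' 50
python3 -c "
from h import *
look('w3');o=telemetry.get_obs();print(o['finger_gap'],o['finger_force'],o['joint_pos'],o['position'])"
```

```text
t: 3.45
position: [409.2, 384.2, 42.7]
tcp_rot: [-0.636, 2.374, 0.231]
ft_force: [0.5, 0.0, 0.2]
finger_gap: 0.601
finger_force: 0.0
t: 3.95
position: [409.8, 384.8, 43.7]
tcp_rot: [-0.636, 2.372, 0.232]
ft_force: [-2.0, -0.5, 4.5]
finger_gap: 0.465
finger_force: 50.2
0.4656839511015281 50.27901470661163 [ 0.8752574   0.23000298 -1.00023678 -0.32823838 -0.22345934  0.27366605] [409.81251636 384.87613735  43.75444706]
```

View pics/w3.png

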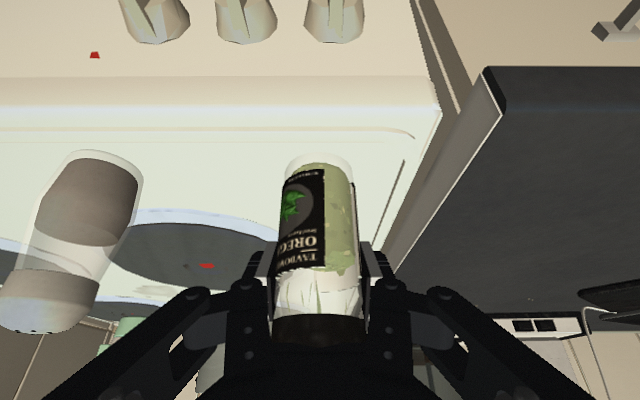

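The jar is gripped: opening about 40 mm, force 50 N, cap near (320,330) between the pads. Next I'll fit a simple arm model from the logged poses to check that the transit is reachable.

```bash
cat >> h.py <<'E'
def fk(q,p):
    h,L1,L2,A,B,r0,e=p; a=q[1]-q[2]; c=a+q[3]
    r=r0+L1*np.sin(q[1])+L2*np.cos(a)+e*np.sin(a)+A*np.cos(c); z=h+L1*np.cos(q[1])-L2*np.sin(a)+e*np.cos(a)-A*np.sin(c)
    f=np.array([np.cos(c)*np.cos(q[4]),np.sin(q[4]),-np.sin(c)*np.cos(q[4])])
    v=np.array([r,0,z])+B*f
    Rz=R.from_euler('z',q[0]).as_matrix(); return Rz@v, Rz@f
LIM=np.array([[-2.66,2.66],[-1.03,1.9],[-1.14,1.46],[-1.82,2.27],[-1.45,1.34]])
def ik(P,Zt,prm,q0=(0,.2,-.9,0,0)):
    from scipy.optimize import least_squares
    f=lambda q:(lambda a:np.r_[a[0]-P,300*(a[1]-Zt)])(fk(q,prm))
    s=least_squares(f,q0,bounds=(LIM[:,0]-.3,LIM[:,1]+.3)); return s.x,np.linalg.norm(s.fun)
E
python3 - <<'E'
from h import *
from scipy.optimize import least_squares
np.set_printoptions(precision=3,suppress=True)
D=[([1.128,.2387,-.0143,1.3192,0],[224.8,474.1,230.9]),([1.06,-.11,-1.14,-.25,-.4],[329.7,341.3,139.4]),([.99,.05,-1.14,-.41,-.36],[363.2,361.7,107.8]),([.96,.2,-1.14,-.58,-.34],[392.2,381.6,78.1]),([.89,.14,-.99,-.23,-.23],[394.3,375.9,69.8]),([.8753,.23,-1.0002,-.3282,-.2235],[409.8,384.9,43.7])]
f=lambda p:np.r_[np.concatenate([fk(q,p)[0]-P for q,P in D]),.003*(p-[150,430,400,100,230,0,0])]
s=least_squares(f,[150,430,400,100,230,0,0]);print(s.x,s.fun[:18]);np.save("prm.npy",s.x)
Z5=tool(30,50)[:,2]
print(fk(D[-1][0],s.x)[1],Z5)
q=D[-1][0]
for P in [(410,385,174),(400,200,200),(400,50,200),(400,-100,200),(385,-190,200),(400,-300,200)]+[tuple(world([-x-0,56,68+d])+[14*.866,14*.5,0]) for x,d in((130,60),(130,12),(18,12),(18,0))]+[tuple(world([-8,134,60])+[12,7,0])]:
    q,e=ik(np.array(P),Z5,s.x,q);print(np.round(P),q,round(e,2))
E
```

```text
[175.811 569.406 387.849 124.579 305.741   7.438  30.177] [-0.06  -0.166 -0.013 -1.33   1.11  -0.253  1.214 -2.745 -0.997 -0.187
  0.554  0.706  1.101  1.52   1.172 -0.64  -0.421 -0.615]
[ 0.558  0.322 -0.765] [ 0.557  0.321 -0.766]
[410 385 174] [ 0.874 -0.031 -0.77   0.165 -0.223] 0.0
[400 200 200] [ 0.417 -0.316 -0.896  0.296  0.069] 0.0
[400  50 200] [-0.207 -0.334 -0.875  0.471  0.443] 0.0
[ 400 -100  200] [-0.712 -0.139 -0.714  0.727  0.652] 0.0
[ 385 -190  200] [-0.93  -0.002 -0.581  0.894  0.692] 0.0
[ 400 -300  200] [-1.047  0.187 -0.362  1.022  0.698] 0.0
[ 401. -333.  128.] [-1.079  0.307 -0.408  0.882  0.698] 0.0
[ 401. -333.   80.] [-1.079  0.366 -0.475  0.757  0.698] 0.0
[ 483. -256.   80.] [-0.848  0.313 -0.57   0.524  0.682] 0.0
[ 483. -256.   68.] [-0.848  0.33  -0.586  0.49   0.682] 0.0
[ 437. -192.   60.] [-0.829  0.236 -0.775  0.38   0.678] 0.0
```

```bash
A='"angular":[[0,0,0],[0,0,0],[0,0,0],[0,0,0],[0,0,0]],"claw":[0.4,0.4,0.4,0.4,0.4]'
python3 -m handwheel '{"slide":[[-0.05,0,-0.06],[-0.2,0,-0.24],[-0.42,0,-0.5],[-0.63,0,-0.75],[-0.836,0,-0.996]],"angular":[[0,0,0],[0,0,0],[0,0,0],[0,0,0],[0,0,0]],"claw":[0.4,0.4,0.4,0.4,0.4]}' | egrep 'pos|finger'
python3 -m handwheel '{"slide":[[0.04,-0.1,-0.04],[0.12,-0.28,-0.12],[0.22,-0.5,-0.22],[0.32,-0.74,-0.32],[0.427,-0.98,-0.426]],"angular":[[0,0,0],[0,0,0],[0,0,0],[0,0,0],[0,0,0]],"claw":[0.4,0.4,0.4,0.4,0.4]}' | egrep 'pos|finger'
python3 -m handwheel '{"slide":[[0.085,-0.196,-0.085],[0.17,-0.39,-0.17],[0.255,-0.59,-0.255],[0.34,-0.785,-0.34],[0.427,-0.98,-0.426]],"angular":[[0,0,0],[0,0,0],[0,0,0],[0,0,0],[0,0,0]],"claw":[0.4,0.4,0.4,0.4,0.4]}' | egrep 'pos|finger'
python3 -m handwheel '{"slide":[[0.085,-0.196,-0.085],[0.17,-0.39,-0.17],[0.255,-0.59,-0.255],[0.34,-0.785,-0.34],[0.427,-0.98,-0.426]],"angular":[[0,0,0],[0,0,0],[0,0,0],[0,0,0],[0,0,0]],"claw":[0.4,0.4,0.4,0.4,0.4]}' | egrep 'pos|finger'
python3 -c "
from h import *
go([395,-190,200],0,off=0,Rt=tool(30,50));print(telemetry.get_obs()['joint_pos'])"
```

```text
position: [409.1, 383.9, 174.2]
finger_gap: 0.462
finger_force: 50.5
position: [405.5, 268.1, 176.9]
finger_gap: 0.463
finger_force: 50.5
position: [402.3, 153.5, 182.3]
finger_gap: 0.469
finger_force: 50.5
position: [399.4, 38.9, 187.7]
finger_gap: 0.465
finger_force: 50.5
TCP [ 395. -190.  200.] slide [ 0.8252 -1.9612 -0.8547] ang [ 0.0001 -0.0002 -0.0004]
[-0.25544875 -0.3194046  -0.90053242  0.45188884  0.46863133 -0.64699326]
```

```bash
python3 - <<'E'
from h import *
np.set_printoptions(precision=3,suppress=True)
prm=np.load("prm.npy");T=tool(30,50);q=[-.25,-.32,-.9,.45,.47]
d=np.array([12.,7,0]);P0=telemetry.get_obs()["position"]
W=[np.array(p,float) for p in [(375,-100,190),(345,-220,190)]]+[world([-100,56,150])+d,world([-100,56,82])+d,world([-5,56,82])+d,world([-5,56,70])+d]
for P in W:
    for t in(.5,1): q,e=ik(P0+(P-P0)*t,T[:,2],prm,q);print(q,round(e,2))
    print(P.round(1),"slide",T.T@(P-P0)/100);P0=P
E
```

```text
[-0.536 -0.253 -0.837  0.597  0.595] 0.0
[-0.769 -0.156 -0.752  0.749  0.666] 0.0
[ 375. -100.  190.] slide [ 0.679 -1.081 -0.6  ]
[-0.937 -0.061 -0.666  0.873  0.693] 0.0
[-1.069  0.038 -0.567  0.983  0.698] 0.0
[ 345. -220.  190.] slide [ 0.659 -0.889 -0.553]
[-1.041  0.153 -0.494  0.918  0.698] 0.0
[-1.019  0.264 -0.405  0.879  0.698] 0.0
[ 422.7 -312.2  150. ] slide [ 0.095 -1.187  0.442]
[-1.019  0.302 -0.456  0.789  0.698] 0.0
[-1.019  0.345 -0.503  0.699  0.698] 0.0
[ 422.7 -312.2   82. ] slide [0.437 0.    0.521]
[-0.921  0.322 -0.544  0.6    0.691] 0.0
[-0.821  0.307 -0.575  0.504  0.677] 0.0
[ 492.2 -247.5   82. ] slide [-0.709  0.214  0.595]
[-0.821  0.315 -0.583  0.487  0.677] 0.0
[-0.821  0.324 -0.59   0.47   0.677] 0.0
[ 492.2 -247.5   70. ] slide [0.077 0.    0.092]
```

```bash

python3 -m handwheel '{"slide":[[0.1,-0.16,-0.09],[0.2,-0.32,-0.18],[0.3,-0.48,-0.27],[0.34,-0.54,-0.3]],"angular":[[0,0,0],[0,0,0],[0,0,0],[0,0,0]],"claw":[0.4,0.4,0.4,0.4]}' | egrep 'pos|finger'
python3 -m handwheel '{"slide":[[0.1,-0.16,-0.09],[0.2,-0.32,-0.18],[0.3,-0.48,-0.27],[0.34,-0.54,-0.3]],"angular":[[0,0,0],[0,0,0],[0,0,0],[0,0,0]],"claw":[0.4,0.4,0.4,0.4]}' | egrep 'pos|finger'
python3 -m handwheel '{"slide":[[0.13,-0.18,-0.11],[0.26,-0.36,-0.22],[0.4,-0.54,-0.33],[0.53,-0.72,-0.44],[0.66,-0.89,-0.55]],"angular":[[0,0,0],[0,0,0],[0,0,0],[0,0,0],[0,0,0]],"claw":[0.4,0.4,0.4,0.4,0.4]}' | egrep 'pos|finger'
python3 -m handwheel '{"slide":[[0.015,-0.2,0.07],[0.03,-0.4,0.15],[0.045,-0.58,0.22],[0.047,-0.59,0.22]],"angular":[[0,0,0],[0,0,0],[0,0,0],[0,0,0]],"claw":[0.4,0.4,0.4,0.4]}' | egrep 'pos|finger'
python3 -m handwheel '{"slide":[[0.015,-0.2,0.07],[0.03,-0.4,0.15],[0.045,-0.58,0.22],[0.047,-0.59,0.22],[0.047,-0.59,0.22]],"angular":[[0,0,0],[0,0,0],[0,0,0],[0,0,0],[0,0,0]],"claw":[0.4,0.4,0.4,0.4,0.4]}' | egrep 'pos|finger'
python3 -c "
from h import *
go(world([-100,56,82])+[12,7,0],0,off=0,Rt=tool(30,50))
w=look('w4');t=optics.camera('top');cv2.imwrite('pics/t4.png',cv2.resize(np.vstack([w['img'][60:380,:400],t['img'][170:310,320:520].repeat(2,0).repeat(2,1)])[:,:,::-1],None,fx=1,fy=1))
import os"
```

```text
position: [387.5, -31.1, 188.8]
finger_gap: 0.464
finger_force: 50.6
position: [375.4, -100.4, 190.1]
finger_gap: 0.466
finger_force: 50.7
position: [345.5, -219.4, 189.9]
finger_gap: 0.464
finger_force: 50.7
position: [385.4, -265.4, 169.4]
finger_gap: 0.467
finger_force: 50.7
position: [422.7, -309.5, 150.5]
finger_gap: 0.462
finger_force: 50.7
TCP [ 422.7 -312.2   82. ] slide [ 0.4516 -0.0247  0.5157] ang [ 0.0008  0.0002 -0.0005]
```

View pics/t4.png

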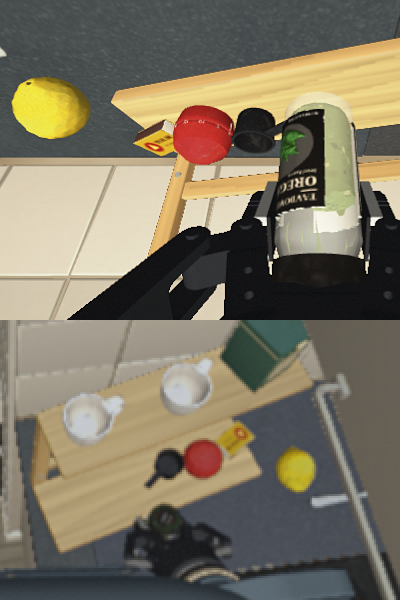

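The wrist view shows the jar held and the scoop, timer and matchbox beyond it, with the board's right front corner at image (112,158). I'll descend in front of the board and check the rack pose with that corner.

```bash

python3 -m handwheel '{"slide":[[0.09,0,0.1],[0.18,-0.01,0.2],[0.27,-0.02,0.3],[0.36,-0.025,0.41],[0.45,-0.025,0.516]],"angular":[[0,0,0],[0,0,0],[0,0,0],[0,0,0],[0,0,0]],"claw":[0.4,0.4,0.4,0.4,0.4]}' | egrep 'pos|finger'
python3 -c "
from h import *
np.set_printoptions(precision=1,suppress=True)
w=dict(np.load('pics/w4.npz'))
print('corner top edge',rack(onplane(w,[(112,158)],18)[0]),'timer top',rack(onplane(w,[(204,170)],45)[0]),proj(w,[world([-55,-172.5,18]),world([-55,172.5,18])]))
go(world([-5,56,82])+[12,7,0],0,off=0,Rt=tool(30,50))"
```

```text
position: [423.0, -312.9, 82.6]
finger_gap: 0.47
finger_force: 50.7
corner top edge [ -60.2 -164.2   18. ] timer top [-51. -60.  45.] [[109.4 162.4]
 [468.8  99.7]]
TCP [ 492.2 -247.5   82. ] slide [-0.7  0.2  0.6] ang [-0.  0.  0.]
```

```bash

python3 -m handwheel '{"slide":[[-0.1,0.03,0.09],[-0.25,0.07,0.2],[-0.4,0.12,0.34],[-0.55,0.16,0.47],[-0.7,0.21,0.6]],"angular":[[0,0,0],[0,0,0],[0,0,0],[0,0,0],[0,0,0]],"claw":[0.4,0.4,0.4,0.4,0.4]}' 
python3 -m handwheel '{"slide":[[0,0,0],[0.013,0,0.016],[0.026,0,0.032]],"angular":[[0,0,0],[0,0,0],[0,0,0]],"claw":[0.4,0.4,0.4]}' 
python3 -c "
from h import *
go(world([-5,56,71])+[12,7,0],0,off=0,Rt=tool(30,50))"
```

```text
t: 9.3
position: [492.8, -248.2, 82.1]
tcp_rot: [-0.636, 2.373, 0.231]
ft_force: [-0.5, -0.8, -0.9]
finger_gap: 0.467
finger_force: 50.7
t: 9.6
position: [492.4, -249.5, 77.6]
tcp_rot: [-0.636, 2.373, 0.231]
ft_force: [-0.7, -0.7, -1.5]
finger_gap: 0.465
finger_force: 50.8
TCP [ 492.2 -247.5   71. ] slide [0.0359 0.0187 0.0556] ang [-0.0003  0.0002  0.    ]
```

```bash

for k in 1 ; do
python3 -m handwheel '{"slide":[[0.013,0.01,0.015],[0.026,0.02,0.031],[0.026,0.02,0.031]],"angular":[[0,0,0],[0,0,0],[0,0,0]],"claw":[0.4,0.4,0.4]}' | egrep 'posi|ft'
python3 -m handwheel '{"slide":[[0.013,0,0.015],[0.013,0,0.015]],"angular":[[0,0,0],[0,0,0]],"claw":[0.4,0.4]}' | egrep 'posi|ft'
python3 -m handwheel '{"slide":[[0.006,0,0.008],[0.006,0,0.008]],"angular":[[0,0,0],[0,0,0]],"claw":[0.4,0.4]}' | egrep 'posi|ft'
done
```

```text
position: [491.4, -247.5, 73.0]
ft_force: [-0.1, 0.1, -2.1]
position: [491.8, -247.5, 71.2]
ft_force: [0.4, 0.2, -1.0]
position: [491.9, -247.4, 70.3]
ft_force: [-0.1, -0.4, -0.4]
```

```bash

python3 -m handwheel '{"slide":[[0.006,0,0.008],[0.006,0,0.008]],"angular":[[0,0,0],[0,0,0]],"claw":[0.4,0.4]}' | egrep 'posi|ft'
python3 -m handwheel '{"slide":[[0.006,0,0.008],[0.006,0,0.008]],"angular":[[0,0,0],[0,0,0]],"claw":[0.4,0.4]}' | egrep 'posi|ft'
```

```text
position: [492.0, -247.4, 69.4]
ft_force: [-0.1, -0.2, -1.4]
position: [492.0, -247.3, 68.3]
ft_force: [0.7, -0.3, -0.8]
```

```bash

python3 -m handwheel '{"slide":[[0.006,0,0.008],[0.006,0,0.008]],"angular":[[0,0,0],[0,0,0]],"claw":[0.4,0.4]}' | egrep 'posi|ft'
python3 -m handwheel '{"slide":[[0.006,0,0.008],[0.006,0,0.008]],"angular":[[0,0,0],[0,0,0]],"claw":[0.4,0.4]}' | egrep 'posi|ft'
```

```text
position: [492.1, -247.3, 67.3]
ft_force: [0.0, 0.4, -0.9]
position: [492.1, -247.3, 66.3]
ft_force: [0.5, -0.3, -1.5]
```

```bash

python3 -m handwheel '{"slide":[[0.006,0,0.008],[0.006,0,0.008]],"angular":[[0,0,0],[0,0,0]],"claw":[0.4,0.4]}' | egrep 'posi|ft'
python3 -m handwheel '{"slide":[[0.006,0,0.008],[0.006,0,0.008]],"angular":[[0,0,0],[0,0,0]],"claw":[0.4,0.4]}' | egrep 'posi|ft'
```

```text
position: [492.1, -247.2, 65.3]
ft_force: [0.6, 0.9, -1.3]
position: [492.5, -247.2, 65.2]
ft_force: [-4.4, 1.1, 6.5]
```

```bash

python3 -m handwheel '{"slide":[[0.006,0,0.008],[0.006,0,0.008]],"angular":[[0,0,0],[0,0,0]],"claw":[0.4,0.4]}' | egrep 'posi|ft'
```

```text
position: [492.7, -247.1, 65.2]
ft_force: [-9.8, 1.2, 18.8]
```

```bash

python3 -m handwheel '{"slide":[[-0.007,0,-0.009],[-0.007,0,-0.009]],"angular":[[0,0,0],[0,0,0]],"claw":[0.4,0.4]}' | egrep 'posi|ft'
python3 -m handwheel '{"slide":[[0,0,0],[0,0,0],[0,0,0],[0,0,0],[0,0,0]],"angular":[[0,0,0],[0,0,0],[0,0,0],[0,0,0],[0,0,0]],"claw":[0.48,0.52,0.56,0.6,0.64]}' | egrep 'posi|ft|fing'
python3 -m handwheel '{"slide":[[0,0,-0.05],[0,0,-0.2],[0,0,-0.4],[0,0,-0.7],[0,0,-1]],"angular":[[0,0,0],[0,0,0],[0,0,0],[0,0,0],[0,0,0]],"claw":[0.64,0.64,0.64,0.64,0.64]}' | egrep 'posi|ft|fing'
python3 - <<'E'
from h import *
w=look('w5')
t=optics.camera('top');cv2.imwrite('pics/t5.png',np.vstack([w['img'][60:340,80:480],t['img'][170:310,320:520].repeat(2,0).repeat(2,1)])[:,:,::-1])
E
```

```text
position: [492.5, -247.4, 65.2]
ft_force: [-3.6, -0.4, 7.2]
position: [492.2, -247.2, 64.5]
ft_force: [0.4, -0.5, -0.4]
finger_gap: 0.64
finger_force: 0.0
position: [435.7, -279.3, 142.1]
ft_force: [0.8, 0.1, 1.0]
finger_gap: 0.64
finger_force: 0.0
```

View pics/t5.png

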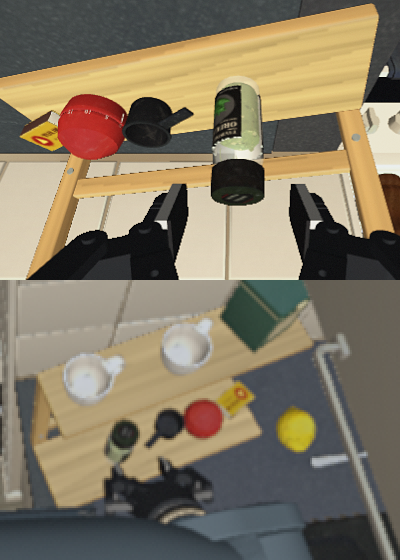

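The spice jar stands upright and clear of the scoop handle; nothing else moved. Now back for the jam jar.

```bash
python3 - <<'E'
from h import *
np.set_printoptions(precision=3,suppress=True)
prm=np.load("prm.npy");T=tool(30,50);q=[-.25,-.32,-.9,.45,.47]
P0=telemetry.get_obs()["position"]
for P in [(345,-220,190),(375,-100,190),(395,40,190),(466.4,139.4,122.7),(527.5,174.7,38.4)]:
    P=np.array(P); q,e=ik(P,T[:,2],prm,q);print(q,round(e,2),P,"slide",T.T@(P-P0)/100);P0=P
w=dict(np.load('pics/w5.npz'));x,y,z=world([-5,56,0])
print(proj(w,[[x,y,18+85],[x,y,18+95],[x,y,18+105]]))
im=w['img'].astype(int);m=((im.sum(2)<110)).astype(np.uint8);m[:,:285]=0;m[:,350:]=0;m[:215]=0;m[275:]=0
n,l,s,ce=cv2.connectedComponentsWithStats(m);k=1+s[1:,4].argmax();print(s[k],ce[k])
E
```

```text
[-1.069  0.038 -0.567  0.983  0.698] 0.0 [ 345 -220  190] slide [ 0.074  0.991 -0.662]
[-0.769 -0.156 -0.752  0.749  0.666] 0.0 [ 375 -100  190] slide [-0.659  0.889  0.553]
[-0.254 -0.325 -0.896  0.46   0.468] 0.0 [395  40 190] slide [-0.669  1.112  0.561]
[ 0.138 -0.081 -0.993 -0.002  0.244] 0.0 [466.4 139.4 122.7] slide [-0.422  0.504  1.232]
[ 0.211  0.234 -1.024 -0.361  0.199] 0.0 [527.5 174.7  38.4] slide [0.001 0.    1.099]
[[317.374 231.77 ]
 [317.357 243.79 ]
 [317.34  256.414]]
[ 291  219   53   46 2019] [317.235 240.943]
```

```bash

python3 -m handwheel '{"slide":[[0,0.05,-0.14],[0.015,0.25,-0.28],[0.03,0.5,-0.42],[0.05,0.75,-0.56],[0.074,0.991,-0.662]],"angular":[[0,0,0],[0,0,0],[0,0,0],[0,0,0],[0,0,0]],"claw":[0.64,0.64,0.7,0.8,0.85]}' | egrep 'posi'
python3 -m handwheel '{"slide":[[-0.13,0.18,0.11],[-0.26,0.36,0.22],[-0.4,0.54,0.33],[-0.53,0.72,0.44],[-0.66,0.89,0.55]],"angular":[[0,0,0],[0,0,0],[0,0,0],[0,0,0],[0,0,0]],"claw":[0.85,0.85,0.85,0.85,0.85]}' | egrep 'posi'
python3 -m handwheel '{"slide":[[-0.12,0.2,0.1],[-0.24,0.4,0.2],[-0.36,0.6,0.3],[-0.48,0.8,0.4],[-0.6,1,0.5]],"angular":[[0,0,0],[0,0,0],[0,0,0],[0,0,0],[0,0,0]],"claw":[0.85,0.85,0.85,0.85,0.85]}' | egrep 'posi'
python3 -m handwheel '{"slide":[[-0.1,0.13,0.22],[-0.2,0.26,0.44],[-0.3,0.4,0.62],[-0.4,0.53,0.8],[-0.49,0.61,1]],"angular":[[0,0,0],[0,0,0],[0,0,0],[0,0,0],[0,0,0]],"claw":[0.85,0.85,0.85,0.85,0.85]}' | egrep 'posi'
python3 -m handwheel '{"slide":[[0,0,0.15],[0,0,0.22],[0,0,0.22]],"angular":[[0,0,0],[0,0,0],[0,0,0]],"claw":[0.85,0.85,0.85]}' | egrep 'posi'
python3 - <<'E'
from h import *
np.set_printoptions(precision=1,suppress=True)
w=look('w6');o=telemetry.get_obs();print(o['position'])
x,y=516,168
for z in(81.5,76,70,-3.5): print(z,proj(w,[[x,y,z]]))
e=np.array([-.5,.866,0])*29
print("side px",proj(w,[[x,y,76]+e,[x,y,76]-e,[x,y,40]+e,[x,y,40]-e]))
hsv=cv2.cvtColor(w['img'],cv2.COLOR_RGB2HSV)
m=cv2.inRange(hsv,(10,110,120),(28,255,255));n,l,s,ce=cv2.connectedComponentsWithStats(m);k=1+s[1:,4].argmax();print("orange",s[k],ce[k])
E
```

```text
position: [344.5, -216.9, 187.2]
position: [375.1, -96.5, 187.1]
position: [392.5, 29.1, 187.6]
position: [450.1, 133.3, 142.4]
position: [462.0, 139.0, 124.6]
[462.  138.7 125.1]
81.5 [[315.9 233.2]]
76 [[315.9 227.1]]
70 [[315.9 220.6]]
-3.5 [[316.2 153.4]]
side px [[351.3 227. ]
 [280.4 227.1]
 [348.8 190.7]
 [283.3 190.7]]
orange [ 286  142   61   59 2051] [318.7 175.2]
```

View pics/w6.png

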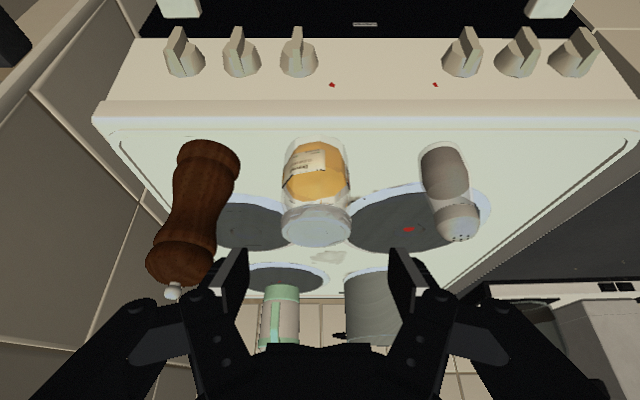

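Jam lid spans x 281–352 at y ≈ 229, against a predicted 280–351 at 233, so the jam jar is at (516,168), with clear gaps to the pepper mill and salt.

```bash
python3 -c "
from h import *
go([515.5,168,54.5],0,off=21,Rt=tool(30,50))"
```

```text
TCP [527.2 174.7  38.4] slide [-0.0144 -0.0142  1.1426] ang [ 0.0003 -0.0005 -0.0001]
```

```bash

python3 -m handwheel '{"slide":[[-0.01,-0.014,0.15],[-0.014,-0.014,0.32],[-0.014,-0.014,0.5],[-0.014,-0.014,0.65],[-0.014,-0.014,0.75]],"angular":[[0,0,0],[0,0,0],[0,0,0],[0,0,0],[0,0,0]],"claw":[0.85,0.85,0.85,0.85,0.85]}' | egrep 'posi|ft'
python3 -m handwheel '{"slide":[[0,0,0.1],[0,0,0.2],[0,0,0.3],[0,0,0.39],[0,0,0.39]],"angular":[[0,0,0],[0,0,0],[0,0,0],[0,0,0],[0,0,0]],"claw":[0.85,0.85,0.85,0.85,0.85]}' | egrep 'posi|ft'
python3 -c "
from h import *
go([515.5,168,54.5],0,off=21,Rt=tool(30,50))"
```

```text
position: [506.5, 161.8, 69.2]
ft_force: [-0.5, 0.5, 0.2]
position: [528.2, 174.7, 38.8]
ft_force: [-0.8, 0.7, 0.2]
TCP [527.2 174.7  38.4] slide [ 0.009   0.0051 -0.002 ] ang [-0.      0.     -0.0001]
```

```bash

python3 -m handwheel '{"slide":[[0,0,0],[0,0,0],[0,0,0],[0,0,0],[0,0,0]],"angular":[[0,0,0],[0,0,0],[0,0,0],[0,0,0],[0,0,0]],"claw":[0.8,0.75,0.7,0.66,0.62]}' 60 | egrep 'posi|ft|fing'
python3 -m handwheel '{"slide":[[0,0,0],[0,0,0],[0,0,0],[0,0,0]],"angular":[[0,0,0],[0,0,0],[0,0,0],[0,0,0]],"claw":[0.6,0.6,0.6,0.6]}' 60 | egrep 'posi|ft|fing'
```

```text
position: [528.2, 174.9, 40.3]
ft_force: [-3.6, -1.7, 6.2]
finger_gap: 0.664
finger_force: 62.9
position: [528.2, 174.9, 40.3]
ft_force: [-3.1, -1.4, 6.7]
finger_gap: 0.668
finger_force: 62.9
```

```bash

python3 -m handwheel '{"slide":[[-0.05,0,-0.06],[-0.2,0,-0.24],[-0.42,0,-0.5],[-0.63,0,-0.75],[-0.836,0,-0.996]],"angular":[[0,0,0],[0,0,0],[0,0,0],[0,0,0],[0,0,0]],"claw":[0.6,0.6,0.6,0.6,0.6]}' | egrep 'pos|ft|finger'
python3 - <<'E'
from h import *
np.set_printoptions(precision=3,suppress=True)
prm=np.load("prm.npy");T=tool(30,50);q=[.2,.2,-1,-.3,.2];d=[12.3,7,0]
P0=telemetry.get_obs()["position"]
for P in [(410,90,190),(385,-60,190),(330,-215,180),world([-110,134,120])+d,world([-110,134,74])+d,world([-4,134,74])+d,world([-4,134,62])+d]:
    P=np.array(P); q,e=ik(P,T[:,2],prm,q);print(q,round(e,2),P,"slide",T.T@(P-P0)/100);P0=P
E
```

```text
position: [526.7, 174.5, 170.4]
ft_force: [0.8, 0.2, -2.2]
finger_gap: 0.666
finger_force: 64.9
[-0.034 -0.319 -0.909  0.362  0.347] 0.0 [410  90 190] slide [ 0.972 -0.148 -1.071]
[-0.635 -0.212 -0.8    0.658  0.63 ] 0.0 [385 -60 190] slide [ 0.74  -1.174 -0.621]
[-1.099  0.035 -0.602  0.978  0.697] 0.0 [ 330 -215  180] slide [ 1.023 -1.067 -0.728]
[-1.081  0.196 -0.598  0.805  0.698] 0.0 [ 362.463 -262.018  120.   ] slide [ 0.35  -0.57   0.489]
[-1.081  0.264 -0.666  0.669  0.698] 0.0 [ 362.463 -262.018   74.   ] slide [0.296 0.    0.352]
[-0.818  0.21  -0.757  0.416  0.676] 0.0 [ 439.987 -189.727   74.   ] slide [-0.791  0.238  0.664]
[-0.818  0.232 -0.774  0.377  0.676] 0.0 [ 439.987 -189.727   62.   ] slide [0.077 0.    0.092]
```

```bash

python3 -m handwheel '{"slide":[[0.1,-0.015,-0.11],[0.3,-0.04,-0.33],[0.5,-0.07,-0.55],[0.72,-0.11,-0.78],[0.93,-0.148,-1]],"angular":[[0,0,0],[0,0,0],[0,0,0],[0,0,0],[0,0,0]],"claw":[0.6,0.6,0.6,0.6,0.6]}' | egrep 'pos|finger'
python3 -m handwheel '{"slide":[[0.15,-0.2,-0.15],[0.28,-0.4,-0.25],[0.4,-0.6,-0.36],[0.53,-0.8,-0.48],[0.65,-1,-0.58]],"angular":[[0,0,0],[0,0,0],[0,0,0],[0,0,0],[0,0,0]],"claw":[0.6,0.6,0.6,0.6,0.6]}' | egrep 'pos|finger'
python3 -c "
from h import *
go([385,-60,190],0,off=0,Rt=tool(30,50));go([330,-215,180],0,off=0,Rt=tool(30,50))"
```

```text
position: [415.1, 93.7, 184.6]
finger_gap: 0.668
finger_force: 64.9
position: [390.8, -36.6, 187.9]
finger_gap: 0.672
finger_force: 64.9
TCP [385. -60. 190.] slide [ 0.1148 -0.1732 -0.1235] ang [ 0.      0.     -0.0004]
TCP [ 330. -215.  180.] slide [ 1.1366 -1.2415 -0.8514] ang [ 0.      0.     -0.0004]
```

```bash

python3 -m handwheel '{"slide":[[0.13,-0.13,-0.09],[0.26,-0.27,-0.19],[0.4,-0.42,-0.29],[0.54,-0.58,-0.4],[0.6,-0.64,-0.44]],"angular":[[0,0,0],[0,0,0],[0,0,0],[0,0,0],[0,0,0]],"claw":[0.6,0.6,0.6,0.6,0.6]}' | egrep 'pos|finger'
python3 -m handwheel '{"slide":[[0.13,-0.13,-0.09],[0.26,-0.27,-0.19],[0.4,-0.42,-0.29],[0.53,-0.58,-0.4],[0.53,-0.6,-0.41]],"angular":[[0,0,0],[0,0,0],[0,0,0],[0,0,0],[0,0,0]],"claw":[0.6,0.6,0.6,0.6,0.6]}' | egrep 'pos|finger'
python3 -m handwheel '{"slide":[[0.08,-0.13,0.11],[0.17,-0.28,0.24],[0.26,-0.42,0.36],[0.35,-0.57,0.49],[0.35,-0.57,0.49]],"angular":[[0,0,0],[0,0,0],[0,0,0],[0,0,0],[0,0,0]],"claw":[0.6,0.6,0.6,0.6,0.6]}' | egrep 'pos|finger'
python3 -c "
from h import *
d=[12.3,7,0]
go(world([-110,134,74])+d,0,off=0,Rt=tool(30,50))"
```

```text
position: [359.1, -129.8, 182.9]
finger_gap: 0.668
finger_force: 64.9
position: [331.4, -215.8, 180.2]
finger_gap: 0.669
finger_force: 64.9
position: [364.6, -260.5, 119.2]
finger_gap: 0.675
finger_force: 64.9
TCP [ 362.5 -262.    74. ] slide [ 0.3112 -0.0034  0.3295] ang [ 0.001   0.     -0.0007]
```

```bash

python3 -m handwheel '{"slide":[[0.07,0,0.08],[0.15,0,0.16],[0.23,0,0.25],[0.305,0,0.33],[0.305,0,0.33]],"angular":[[0,0,0],[0,0,0],[0,0,0],[0,0,0],[0,0,0]],"claw":[0.6,0.6,0.6,0.6,0.6]}' | egrep 'pos|ft'
python3 -c "
from h import *
d=[12.3,7,0]
go(world([-4,134,74])+d,0,off=0,Rt=tool(30,50))"
```

```text
position: [361.9, -260.5, 75.4]
ft_force: [-0.5, 0.5, -1.9]
TCP [ 440.  -189.7   74. ] slide [-0.7794  0.2226  0.6732] ang [ 0.0008  0.0002 -0.0007]
```

```bash

python3 -m handwheel '{"slide":[[-0.1,0.03,0.09],[-0.28,0.08,0.24],[-0.44,0.13,0.38],[-0.61,0.18,0.53],[-0.78,0.223,0.67]],"angular":[[0,0,0],[0,0,0],[0,0,0],[0,0,0],[0,0,0]],"claw":[0.6,0.6,0.6,0.6,0.6]}' | egrep 'pos|ft'
python3 -m handwheel '{"slide":[[0.013,0,0.015],[0.026,0,0.031],[0.039,0,0.046],[0.039,0,0.046]],"angular":[[0,0,0],[0,0,0],[0,0,0],[0,0,0]],"claw":[0.6,0.6,0.6,0.6]}' | egrep 'posi|ft'
python3 -c "
from h import *
d=[12.3,7,0]
go(world([-4,134,62])+d,0,off=0,Rt=tool(30,50))"
```

```text
position: [440.9, -190.1, 75.8]
ft_force: [0.6, -0.4, -1.7]
position: [440.2, -191.7, 68.9]
ft_force: [-0.1, -0.3, -2.2]
TCP [ 440.  -189.7   62. ] slide [0.0383 0.0179 0.0581] ang [-0.0001  0.0001 -0.0005]
```

```bash

python3 -m handwheel '{"slide":[[0.013,0.01,0.015],[0.026,0.018,0.031],[0.026,0.018,0.031]],"angular":[[0,0,0],[0,0,0],[0,0,0]],"claw":[0.6,0.6,0.6]}' | egrep 'posi|ft'
python3 -m handwheel '{"slide":[[0.006,0,0.008],[0.006,0,0.008]],"angular":[[0,0,0],[0,0,0]],"claw":[0.6,0.6]}' | egrep 'posi|ft'
python3 -m handwheel '{"slide":[[0.006,0,0.008],[0.006,0,0.008]],"angular":[[0,0,0],[0,0,0]],"claw":[0.6,0.6]}' | egrep 'posi|ft'
```

```text
position: [439.5, -189.7, 64.7]
ft_force: [-0.3, -0.0, -2.8]
position: [439.9, -189.8, 64.0]
ft_force: [-0.2, 0.1, -3.0]
position: [439.9, -189.7, 63.0]
ft_force: [-0.2, 0.8, -1.7]
```

```bash

python3 -m handwheel '{"slide":[[0.006,0,0.008],[0.006,0,0.008]],"angular":[[0,0,0],[0,0,0]],"claw":[0.6,0.6]}' | egrep 'posi|ft'
```

```text
position: [439.9, -189.6, 62.0]
ft_force: [-0.0, 0.1, -2.0]
```

```bash

python3 -m handwheel '{"slide":[[0.006,0,0.008],[0.006,0,0.008]],"angular":[[0,0,0],[0,0,0]],"claw":[0.6,0.6]}' | egrep 'posi|ft'
```

```text
position: [440.3, -189.6, 61.9]
ft_force: [-7.0, 0.4, 9.9]
```

```bash

python3 -m handwheel '{"slide":[[0.006,0,0.008],[0.006,0,0.008]],"angular":[[0,0,0],[0,0,0]],"claw":[0.6,0.6]}' | egrep 'posi|ft'
```

```text
position: [440.6, -189.4, 62.0]
ft_force: [-14.8, -0.3, 24.4]
```

```bash

python3 -m handwheel '{"slide":[[-0.008,0,-0.01],[-0.008,0,-0.01]],"angular":[[0,0,0],[0,0,0]],"claw":[0.6,0.6]}' | egrep 'posi|ft'
python3 -m handwheel '{"slide":[[0,0,0],[0,0,0],[0,0,0],[0,0,0],[0,0,0]],"angular":[[0,0,0],[0,0,0],[0,0,0],[0,0,0],[0,0,0]],"claw":[0.68,0.71,0.74,0.77,0.79]}' | egrep 'posi|ft|fing'
python3 -m handwheel '{"slide":[[0,0,-0.05],[0,0,-0.2],[0,0,-0.4],[0,0,-0.7],[0,0,-1]],"angular":[[0,0,0],[0,0,0],[0,0,0],[0,0,0],[0,0,0]],"claw":[0.79,0.79,0.79,0.79,0.79]}' | egrep 'posi|ft|fing'
python3 -m handwheel '{"slide":[[0,0,-0.2],[0,0,-0.4],[0,0,-0.4],[0,0,-0.4]],"angular":[[0,0,0],[0,0,0],[0,0,0],[0,0,0]],"claw":[0.79,0.79,0.79,0.79]}' | egrep 't:|posi|ft|fing'
python3 - <<'E'
from h import *
np.set_printoptions(precision=1,suppress=True)
w=look('w7');x,y,z=world([-4,134,0]);sx,sy,_=world([-5,56,0])
print("jam top/base",proj(w,[[x,y,103],[x,y,18]]).tolist(),"spice top/base",proj(w,[[sx,sy,123],[sx,sy,18]]).tolist())
a=cv2.imread('pics/top0.png')[170:310,320:520];t=optics.camera('top')['img'][170:310,320:520,::-1]
hsv=cv2.cvtColor(w['img'],cv2.COLOR_RGB2HSV);m=cv2.inRange(hsv,(14,150,150),(24,255,255));n,l,s,ce=cv2.connectedComponentsWithStats(m)
cv2.imwrite('pics/t7.png',np.vstack([w['img'][:,:,::-1],cv2.resize(np.hstack([a,t])[40:],(640,160))]))
E
```

```text
position: [440.3, -189.8, 61.9]
ft_force: [-6.6, -1.4, 9.2]
position: [440.1, -189.6, 61.3]
ft_force: [-0.8, -0.4, 1.0]
finger_gap: 0.794
finger_force: 0.0
position: [383.5, -221.7, 139.0]
ft_force: [0.6, -1.2, -1.0]
finger_gap: 0.788
finger_force: 0.0
t: 24.55
position: [362.0, -235.0, 168.6]
tcp_rot: [-0.635, 2.373, 0.23]
ft_force: [-0.4, 0.2, -0.4]
finger_gap: 0.789
finger_force: 0.0
jam top/base [[318.77282909610784, 217.28924322027305], [318.7534874054972, 146.249188836963]] spice top/base [[234.53261241537308, 245.5130310739524], [249.38661684743198, 156.68612676895822]]
```

View pics/t7.png

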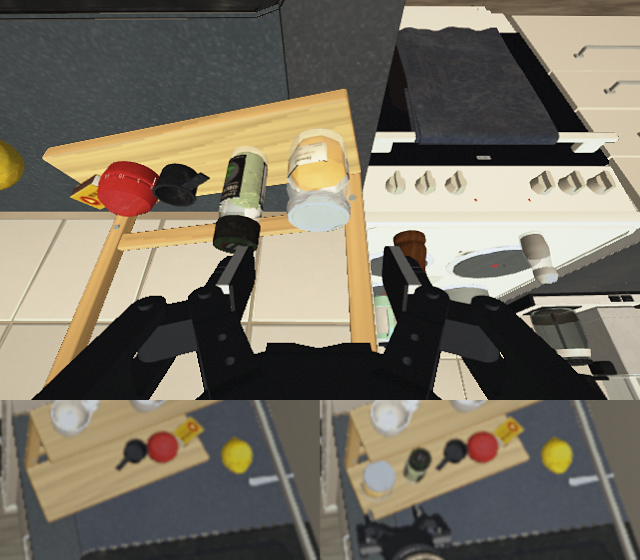

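Both jars stand upright on the board: jam lid at (318,211) against a predicted (319,217), spice cap at (236,240) against (235,246). The timer, scoop, matchbox, salt shaker and pepper mill are where they were, and the hand is clear.

```bash
python3 -c "
from cell import hand_in
print(hand_in())"
```

```text
the job is handed in; nothing more can be done
None
```

The job is handed in at about 24.6 s: in the last camera views the jam jar and the spice jar both stand upright on the rack's lower board, nothing else on the rack or the front strip of the hob looks moved, and the gripper is clear; the hand-in call returned no verdict.

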